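# Bring the inspection camera up to its focus stop

### The arm

A 7-joint arm with a two-finger parallel gripper is mounted at the origin on the work surface. World frame = base frame: x ahead of the robot, y to its left, z up, the work surface at z = 0. Lengths are in m, angles in rad, forces in N, time in s.
With the tool pointing down it reaches from about 0.35 to 0.775 m from the base axis. Payload 3.1 kg.
Tool frame: the origin (TCP) lies at the very end of the fingers, on their centre line; the grasp point (between the pads) lies 19 mm behind it; z points along the fingers, y is the line along which they close (so a half turn about z gives the same grasp; the last joint's range is limited). The gripper opens to 85 mm and grips with 20 to 120 N. Pads are 22 mm wide; open, the fingers measure 114 mm over their backs; the gripper's body (76 mm by 85 mm) begins 54 mm behind the grasp point. The pads swing forward as they close: fully open they stand 13 mm farther back than shut.
Start: joints at [1.164, 0.311, 0.014, 1.512, -0.004, 1.319, -0.027], TCP at [0.196, -0.514, 0.231] pointing down, gripper open.
Joint ranges: [-2.7, 2.7], [-0.3, 1.91], [-1.27, 1.3], [0.12, 2.57], [-1.44, 4.58], [0.2, 2.03], [-3.05, 3.05]. Speed limits (rad/s): [2.79, 2.79, 3.14, 3.14, 3.14, 3.14, 3.14].

### API

Orientations are given as a unit quaternion [w, x, y, z].
In Python, from plant import status, imaging, r gives the robot as it stands.
- The arm moves only by the tool arm_command, never from a script. Its argument "deltas" is a list of rows, each an object of numbers: "dx", "dy", "dz": the shift along the tool's x, y, z in cm; "wx", "wy", "wz": the turn, a rotation vector about the tool's x, y, z in rad. A call has 1 to 5 rows; each row is the pose to reach, as a shift and turn from the pose commanded when the call began, along the tool's axes at that moment; what a row does not reach only later rows make up. A row lasts 1/12 s, in which the tool goes at most 41.7 mm and 7.16 degrees, less where a joint would pass 70% of its speed; a pose out of reach is approached as far as the arm can. A call with a gripper value outside its range is refused whole. "grip" is the closure, from 0 (fully open) to 1 (shut), set as the call begins (left out, the last holds). The fingers move at their own pace and stop on an object; "force" is the grip in N (left out, the last holds). Time passes only in rows, so rows that repeat a pose let the fingers close. It gives the time, the measured TCP pose, the force, the opening and the grip force at its end, in the units of the state.
- status.sense(): the state, without advancing time (a new reading comes with each control period).
- imaging.grab_frame(name): name is "scene" or "top" or "wrist"; returns a dict with "image" (420x560x3 uint8, blue, green, red), "mtx" (3x3 intrinsics, pixels), "origin" and "orientation" of the camera in the world. Camera axes: x right, y up, looking along -z (the intrinsics and any distortion apply to the point x, -y, -z); pixel columns grow to the right and rows downward; lengths in m; the calibration is good to about 2 mm. A picture is of the moment at which its call begins. There is no depth.
- r.close_job(): hands the job in; it is judged then, once.
Trained networks look in a picture, given as the dict that the camera call returned (one of the last four; its "shot" number tells which), for a name from the list of things; names that differ only in an ending like _2 or _b are one class to them, and where a whole thing is asked for, a point or a joint stands for the part that bears it (a point fixed in the world has none). Each returns a list of dicts, best first, with "confidence" (0 to 1); they miss things now and then, are a little off and sometimes report something else, mostly with a low value. They report only what shows in the picture. A call takes as long as a camera call.
- imaging.find_in(label, picture): "centre" ([column, row] in pixels, amid what is visible of it).
- imaging.trace(label, picture): "region" (420x560 bool, what is visible of it) and "centre" ([column, row] in pixels, amid what is visible of it).
The state is a dict: "clock": time; "q": joint angles; "joint_velocities": joint speeds; "joint_torque": joint torques, N m; "position": TCP position; "tool_rot": TCP orientation; "ft_force": force on the tool from outside, world axes, zero at the start; "torque": the same for the moment, N m; "grip_width": finger opening in m; "grasp_force": force on a finger pad.
Only numpy, scipy, OpenCV 4.12 (cv2) and the standard library are available. Lean on these libraries where they do the work, as an engineer would, in place of code of your own. Each camera call takes 0.05 s, during which the arm holds its last target. There are 200 camera calls.

### The job

The inspection camera rides on a carriage that a spring brake holds on its rail. With the fingertips press down the dished thumb plate in the middle of the carriage to free the brake and, keeping it down, push the carriage along the rail until it rests against the stop that has the pointer; then take the hand away so that the plate springs up and the brake holds again. Never force the carriage along with its brake on, do not touch the camera, and leave the loose things around it where they are.

Things in the scene. Friction and masses are not known exactly. Their poses are not given: they have to be found in the camera images.
- stand: The fixed focus stand: an aluminium base plate 200 x 520 mm, its top 14 mm above the bench, with a dark T-slot rail 40 mm wide and 420 mm long along its middle. Origin: on the bench under the rail's middle. y runs along the rail, x across it (to the side of the white scale, away from the robot), z up. At the +y end, on the -x side, a holder 97 mm high carries the cartridge that the camera views.
- carriage (a joint): Position of the carriage along the rail in m, 0 at the middle of the rail, growing along the stand's y axis. The carriage is a dark saddle 64 mm across the rail and 116 mm long over its rubber end bumpers, its top 60 mm above the bench. With the brake on it resists a push of about 10 N or more; with the brake freed it slides with 1 to 2 N.
- carriage_mid (a point): Middle of the carriage, on the rail's axis, at the level of the saddle's top (60 mm above the bench). It moves with the carriage.
- plate (a joint): How far the thumb plate is pressed down, in m: about 0 when up (brake on), 0.006 fully down on its hard stop. The spring resists with 8 N at the first movement and 11 N fully down. The brake is free from 1 mm on: press it well down (3 mm or more) and keep pressing while the carriage is pushed.
- plate_top (a point): Middle of the floor of the dished thumb plate: a steel plate in the middle of the carriage, 56 mm along the rail, 40 mm across. When up, its floor is 70 mm above the bench, 10 mm above the saddle. A ridge 6 mm high and 6 mm thick stands across each end, with 44 mm of flat floor between them along the rail; the sides are open. The finger can push on a ridge. Moves with plate and carriage.
- pointer_stop_mid (a point): Middle of the block's top, on the rail's axis, 62 mm above the bench, of the stop to be used: an aluminium block astride the rail, 64 mm across and 20 mm along it, with a black lock knob on top (to 76 mm above the bench) and a black pointer 18 mm wide reaching 36 mm out of its +x side over the scale. Fixed, at either end. The carriage rests against it when their middles are 68 mm apart.
- plain_stop_mid (a point): The same point of the other stop, alike in all but that it has no pointer, at the other end of the rail. Not to be used.
- camera_mid (a point): Middle of the camera, which sits on the carriage's bracket on the stand's -x side, its axis 72 mm from the rail's axis: a dark box 36 x 36 x 46 mm with a round lens, 90 mm long in all along the rail, 50 to 86 mm above the bench. Its near side is 54 mm from the middle of the thumb plate.
- camera: The camera itself, fixed to the carriage; origin under its middle, axes as the stand's. Not to be touched.
- spare_lens_mid (a point): Middle of a loose spare lens (dark cylinder 34 mm wide, 44 mm high) standing on the base plate, +x of the rail. Leave alone.
- cartridge_mid (a point): Middle of a loose white test cartridge, 52 x 70 x 8 mm, lying on the bench -x of the stand. Leave alone.
- screwdriver_grip (a point): Handle of a loose screwdriver 170 mm long, lying on the bench +x of the stand. Leave alone.
- reagent_mid (a point): Middle of a small amber bottle, 44 mm wide and 75 mm high, standing on the bench +x of the stand. Leave alone.

How it is judged:
By the outcome, as a careful person would: the job done as asked, in the order asked, and still so for the second after the job is handed in, with the robot touching nothing.
It also fails if it takes over 38 s, if anything falls off the work surface, if the arm or the gripper's body presses on something with over 40 N, if the wrist force passes 120 N, or if a joint passes its speed limit or range.

## Working session

There is one attempt and no reset: what is moved stays moved. The work goes in short steps, Python scripts to look and compute and a tool call to move; the robot and the scene stay as the last step left them, time stands still between calls to the robot, and variables do not carry over. Pictures are saved under pics/ and viewed, at most 10 in all, crops included, and the job is handed in when it is done.

Besides the shell and the picture viewer there is one more tool, called as name(argument=value, ...), one argument or row to a line, values as JSON. arm_command: Moves the arm, as the interface text tells. Its arguments: {"type":"object","properties":{"deltas":{"type":"array"},"grip":{"type":"number"},"force":{"type":"number"}},"required":["deltas"]}

```bash
mkdir -p pics; cat > h.py <<'E'
import numpy as np, cv2
from scipy.spatial.transform import Rotation as R
from plant import status, imaging, r
def rot(q): return R.from_quat([q[1],q[2],q[3],q[0]]).as_matrix()
def ray(p,uv):
    m=np.array(p["mtx"]); d=np.linalg.solve(m,[uv[0],uv[1],1.])
    return np.array(p["origin"]), rot(p["orientation"])@(d*[1,-1,-1])
def onz(p,uv,z):
    o,d=ray(p,uv); return o+d*(z-o[2])/d[2]
def proj(p,X):
    c=rot(p["orientation"]).T@(np.array(X)-p["origin"]); u=np.array(p["mtx"])@(c*[1,-1,-1]); return u[:2]/u[2]
E
python3 - <<'E'
from h import *
s=status.sense(); print(s)
Z=dict(plate_top=.07,pointer_stop_mid=.065,plain_stop_mid=.065,camera_mid=.07,spare_lens_mid=.04,reagent_mid=.04,cartridge_mid=.01,screwdriver_grip=.015,carriage_mid=.06)
for n in("top","scene"):
    p=imaging.grab_frame(n); cv2.imwrite(f"pics/{n}0.png",p["image"])
    print(n,p["origin"],[k for k in p])
    for l,z in Z.items():
        for d in imaging.find_in(l,p)[:2]: print(l,np.round(d["centre"]),round(d["confidence"],2),onz(p,d["centre"],z).round(3))
E
```

```text
{'clock': 0.0, 'q': array([ 1.16431885,  0.31173636,  0.01398707,  1.51302971, -0.00442865,
        1.31921331, -0.02719053]), 'joint_velocities': array([ 5.61481217e-04,  6.02163275e-04, -1.62308097e-03,  2.69761313e-04,
        1.47128609e-03,  1.24512974e-05,  3.94668468e-04]), 'joint_torque': array([-2.85281048e-04, -3.79914844e+01,  1.45665882e-01, -2.30590689e+01,
        1.21742996e-02,  1.37262273e-02, -1.19874781e-05]), 'position': array([ 0.19597309, -0.51312778,  0.23022624]), 'tool_rot': array([-1.15177044e-03,  9.83404940e-01,  1.81420332e-01, -2.46697080e-04]), 'ft_force': array([-0.43252292,  0.31754965, -0.29807894]), 'torque': array([-0.00948474, -0.01353577, -0.01624255]), 'grasp_force': 0.0, 'grip_width': 0.08506045615057395}
top [0.52726457 0.02538715 0.80770787] ['image', 'mtx', 'origin', 'orientation', 'shot']
plate_top [331. 270.] 0.97 [ 0.507 -0.072  0.07 ]
pointer_stop_mid [219. 277.] 0.81 [0.492 0.105 0.065]
pointer_stop_mid [333. 317.] 0.28 [ 0.434 -0.077  0.065]
camera_mid [338. 316.] 0.55 [ 0.436 -0.085  0.07 ]
spare_lens_mid [309. 221.] 0.6 [ 0.588 -0.03
[... 305 characters left out ...]
hot']
plate_top [235. 199.] 0.68 [ 0.523 -0.069  0.07 ]
pointer_stop_mid [326. 207.] 0.96 [0.533 0.104 0.065]
pointer_stop_mid [234. 179.] 0.71 [ 0.433 -0.084  0.065]
plain_stop_mid [164. 211.] 0.69 [ 0.567 -0.196  0.065]
plain_stop_mid [236. 199.] 0.35 [ 0.513 -0.069  0.065]
camera_mid [234. 178.] 0.68 [ 0.437 -0.083  0.07 ]
spare_lens_mid [243. 235.] 0.77 [ 0.599 -0.047  0.04 ]
reagent_mid [201. 271.] 0.69 [ 0.703 -0.103  0.04 ]
reagent_mid [317. 265.] 0.61 [0.676 0.084 0.04 ]
cartridge_mid [274. 189.] 0.63 [ 0.368 -0.003  0.01 ]
screwdriver_grip [200. 273.] 0.7 [ 0.678 -0.11   0.015]
screwdriver_grip [316. 265.] 0.58 [0.644 0.084 0.015]
carriage_mid [234. 197.] 0.63 [ 0.499 -0.075  0.06 ]
```

View pics/top0.png

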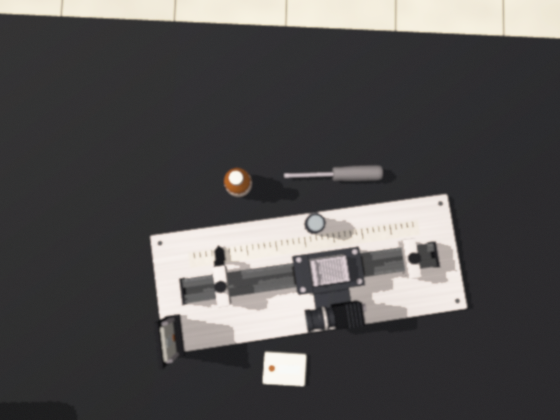

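View pics/scene0.png

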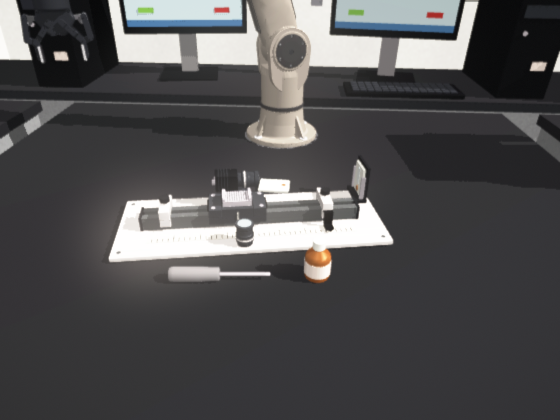

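The top view shows the pointer stop at about (221,287), with the pointer up to (219,255). The plain stop is at (413,258), the plate at (330,270) and the camera at (335,317). The push therefore goes toward +y.

```bash
python3 - <<'E'
from h import *
p=imaging.grab_frame("top"); s=status.sense()
t=imaging.trace("plate_top",p)[0]; g=t["region"].astype(np.uint8); M=cv2.moments(g,True); c=[M['m10']/M['m00'],M['m01']/M['m00']]
P=onz(p,c,.072); A=onz(p,(221,286.5),.076); B=onz(p,(413.5,258),.076)
u=A-B; u/=np.linalg.norm(u); rx=np.array([u[1],-u[0],0])
print("plate",P,c,g.sum(),"stops",A,B,"u",u)
print("to stop along",(A-P)@u,"plate off axis",(P-A)@rx)
T=rot(s["tool_rot"]); print(T.round(3)); print("yaw of x tool",np.degrees(np.arctan2(T[1,0],T[0,0])),"rail x",np.degrees(np.arctan2(rx[1],rx[0])))
d=np.r_[P[:2],.13]-s["position"]; print("d tool cm",(T.T@d*100).round(2))
E
```

```text
plate [ 0.50731238 -0.06833671  0.072     ] [328.6803185437998, 270.35494880546077] 879 stops [0.47798106 0.1003364  0.076     ] [ 0.53050276 -0.20295699  0.076     ] u [-0.17063169  0.98533488  0.        ]
to stop along 0.17120434635872558 plate off axis 0.00012019678294308459
[[ 0.934  0.357 -0.   ]
 [ 0.357 -0.934  0.   ]
 [-0.    -0.    -1.   ]]
yaw of x tool 20.90409598392784 rail x 9.82454914414552
d tool cm [ 44.96 -30.52  10.13]
```

arm_command(
  deltas=[
    {"dx": 3, "dy": -2},
    {"dx": 6, "dy": -4},
    {"dx": 9, "dy": -6.1},
    {"dx": 12, "dy": -8.2},
    {"dx": 15, "dy": -10.2},
  ],
  grip=1,
  force=40,
)

```text
$.deltas[0]: bad value
```

arm_command(
  deltas=[
    {"dx": 3, "dy": -2},
    {"dx": 6, "dy": -4},
    {"dx": 9, "dy": -6.1},
    {"dx": 12, "dy": -8.2},
    {"dx": 15, "dy": -10.2},
  ],
)

```text
$.deltas[0]: bad value
```

arm_command(
  deltas=[
    {"dx": 3, "dy": -2, "dz": 1},
    {"dx": 6, "dy": -4, "dz": 2},
    {"dx": 9, "dy": -6.1, "dz": 4, "wz": 0.07},
    {"dx": 12, "dy": -8.2, "dz": 6, "wz": 0.14},
    {"dx": 15, "dy": -10.2, "dz": 8, "wz": 0.193},
  ],
)

```text
$.deltas[0]: bad value
```

arm_command(
  deltas=[
    {"dx": 0},
    {"dx": 0},
    {"dx": 0},
  ],
)

```text
$.deltas[0]: bad value
```

```bash
python3 - <<'E'
from h import *
P=np.array([.5073,-.0683,.07])
for n in("wrist","scene"):
    p=imaging.grab_frame(n); cv2.imwrite(f"pics/{n}1.png",p["image"])
    print(n,p["origin"],proj(p,P))
    for l,z in (("plate_top",.072),("carriage_mid",.06),("pointer_stop_mid",.065)):
        for d in imaging.trace(l,p)[:1]:
            M=cv2.moments(d["region"].astype(np.uint8),True);c=[M['m10']/M['m00'],M['m01']/M['m00']]
            print(l,np.round(c),round(d["confidence"],2),onz(p,c,z).round(4))
s=status.sense();T=rot(s["tool_rot"])
print(s["clock"],s["position"],s["grip_width"],s["ft_force"],T.round(3),(T.T@(np.array([.5073,-.0683,.075])-s["position"])*100).round(2))
E
```

```text
wrist [ 0.26741108 -0.48625584  0.37366541] [-324.37608863 -684.22093561]
scene [1.23518063 0.03568369 0.48585268] [236.44336139 194.87310885]
plate_top [236. 198.] 0.72 [ 0.5238 -0.0664  0.072 ]
carriage_mid [235. 198.] 0.83 [ 0.5012 -0.0717  0.06  ]
pointer_stop_mid [326. 207.] 0.93 [0.5339 0.1033 0.065 ]
1.5 [ 0.19624592 -0.5138084   0.23127847] 0.08520379833512323 [0.56417711 0.19529704 0.08770694] [[ 0.934  0.357 -0.   ]
 [ 0.357 -0.934  0.   ]
 [-0.    -0.    -1.   ]] [ 44.95 -30.52  15.63]
```

View pics/wrist1.png

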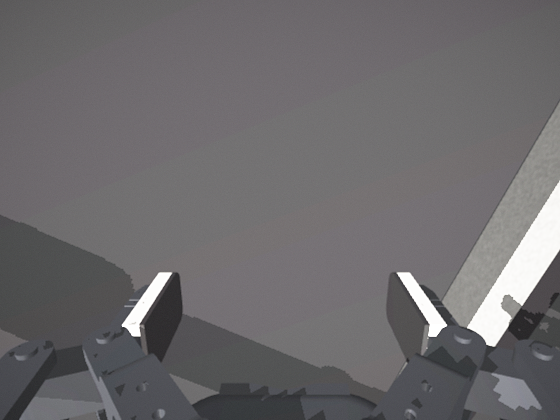

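The moves were refused, so the wrist view shows only bare bench with open fingers. Each row probably needs all six numbers, so I'll try that.

arm_command(
  deltas=[
    {"dx": 3, "dy": -2, "dz": 0, "wx": 0, "wy": 0, "wz": 0},
    {"dx": 6, "dy": -4, "dz": 0, "wx": 0, "wy": 0, "wz": 0},
    {"dx": 9, "dy": -6.1, "dz": 0, "wx": 0, "wy": 0, "wz": 0},
    {"dx": 12, "dy": -8.2, "dz": 0, "wx": 0, "wy": 0, "wz": 0},
    {"dx": 15, "dy": -10.2, "dz": 0, "wx": 0, "wy": 0, "wz": 0},
  ],
  grip=1,
  force=40,
)

```text
clock: 1.92
position: [0.3007, -0.3634, 0.2315]
tool_rot: [0.0, 0.983, 0.181, 0.0]
ft_force: [0.7, 0.3, -0.5]
grip_width: 0.0251
grasp_force: 0.0
```

arm_command(
  deltas=[
    {"dx": 3, "dy": -2, "dz": 0, "wx": 0, "wy": 0, "wz": 0},
    {"dx": 6, "dy": -4, "dz": 0, "wx": 0, "wy": 0, "wz": 0},
    {"dx": 9, "dy": -6.1, "dz": 0, "wx": 0, "wy": 0, "wz": 0},
    {"dx": 12, "dy": -8.2, "dz": 0, "wx": 0, "wy": 0, "wz": 0},
    {"dx": 15, "dy": -10.2, "dz": 0, "wx": 0, "wy": 0, "wz": 0},
  ],
)

```text
clock: 2.33
position: [0.4044, -0.2145, 0.2316]
tool_rot: [0.0, 0.983, 0.181, 0.0]
ft_force: [0.3, 0.1, 0.9]
grip_width: 0.0001
grasp_force: 0.0
```

arm_command(
  deltas=[
    {"dx": 3, "dy": -2, "dz": 1, "wx": 0, "wy": 0, "wz": 0},
    {"dx": 6, "dy": -4, "dz": 2, "wx": 0, "wy": 0, "wz": 0},
    {"dx": 9, "dy": -6.1, "dz": 4, "wx": 0, "wy": 0, "wz": 0.07},
    {"dx": 12, "dy": -8.2, "dz": 6, "wx": 0, "wy": 0, "wz": 0.14},
    {"dx": 15, "dy": -10.2, "dz": 8, "wx": 0, "wy": 0, "wz": 0.193},
  ],
)

```text
clock: 2.75
position: [0.5084, -0.0659, 0.1509]
tool_rot: [0.0, 0.996, 0.084, 0.001]
ft_force: [0.7, 0.1, -0.3]
grip_width: -0.0002
grasp_force: 0.0
```

arm_command(
  deltas=[
    {"dx": 0, "dy": 0, "dz": 0, "wx": 0, "wy": 0, "wz": 0},
    {"dx": 0, "dy": 0, "dz": 0, "wx": 0, "wy": 0, "wz": 0},
  ],
)

```text
clock: 2.92
position: [0.5072, -0.0641, 0.1498]
tool_rot: [-0.001, 0.996, 0.089, -0.001]
ft_force: [0.4, -0.8, 0.3]
grip_width: -0.0001
grasp_force: 0.0
```

```bash
python3 - <<'E'
from h import *
P=np.array([.5073,-.0683,.07])
for n in("wrist",):
    p=imaging.grab_frame(n); cv2.imwrite(f"pics/{n}2.png",p["image"])
    print(n,p["origin"],proj(p,P))
    for l,z in (("plate_top",.072),("carriage_mid",.06),("pointer_stop_mid",.065)):
        for d in imaging.trace(l,p)[:1]:
            M=cv2.moments(d["region"].astype(np.uint8),True);c=[M['m10']/M['m00'],M['m01']/M['m00']]
            print(l,np.round(c),round(d["confidence"],2),onz(p,c,z).round(4))
s=status.sense();T=rot(s["tool_rot"])
print(s["clock"],s["position"],s["grip_width"],s["ft_force"],T.round(3),(T.T@(np.array([.5073,-.0683,.075])-s["position"])*100).round(2))
E
```

```text
wrist [ 0.58266658 -0.05070424  0.29195831] [290.96086243 217.5871148 ]
carriage_mid [292. 220.] 0.87 [ 0.502  -0.0704  0.06  ]
pointer_stop_mid [ 46. 192.] 0.67 [0.4946 0.0949 0.065 ]
3.1167 [ 0.50745233 -0.06935499  0.15202425] -7.910039807001189e-05 [ 0.55067831  0.16599093 -0.24457383] [[ 0.986  0.168  0.001]
 [ 0.168 -0.986 -0.001]
 [ 0.001  0.002 -1.   ]] [-0.   -0.12  7.7 ]
```

View pics/wrist2.png

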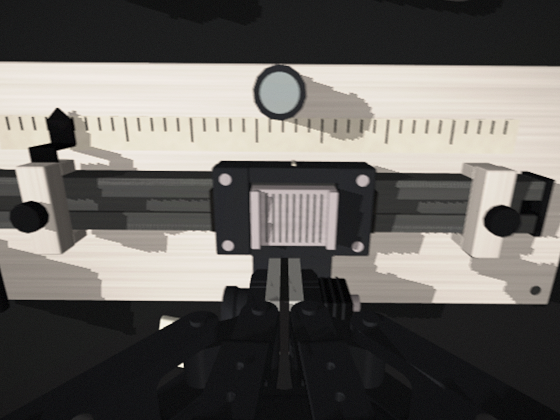

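The wrist view shows the plate centred at (294,217), with ridges at columns 250–262 and 327–338. The shut fingertips are over it, and the pointer stop is on the left. Next I go down to just above the plate.

arm_command(
  deltas=[
    {"dx": 0, "dy": 0, "dz": 2.5, "wx": 0, "wy": 0, "wz": 0},
    {"dx": 0, "dy": 0, "dz": 5, "wx": 0, "wy": 0, "wz": 0},
    {"dx": 0, "dy": 0, "dz": 6.5, "wx": 0, "wy": 0, "wz": 0},
    {"dx": 0, "dy": 0, "dz": 7.3, "wx": 0, "wy": 0, "wz": 0},
    {"dx": 0, "dy": 0, "dz": 7.3, "wx": 0, "wy": 0, "wz": 0},
  ],
)

```text
clock: 3.53
position: [0.5059, -0.0688, 0.0772]
tool_rot: [0.0, 0.996, 0.085, -0.001]
ft_force: [-0.6, -0.1, -0.1]
grip_width: -0.0003
grasp_force: 0.0
```

```bash
python3 - <<'E'
from h import *
p=imaging.grab_frame("wrist"); cv2.imwrite("pics/wrist3.png",p["image"])
s=[]
for i in range(3): s.append(status.sense()); imaging.grab_frame("top") 
print([ (x["position"].round(4),x["ft_force"].round(2)) for x in s])
E
```

```text
[(array([ 0.5071, -0.0686,  0.0784]), array([ 0.05, -0.5 ,  0.51])), (array([ 0.5081, -0.0683,  0.0792]), array([1.  , 0.15, 0.17])), (array([ 0.5086, -0.0681,  0.0797]), array([-0.39,  0.09,  0.39]))]
```

View pics/wrist3.png

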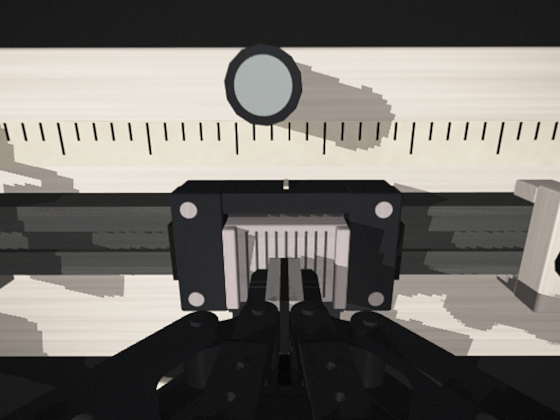

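The fingertips sit at about (285,265), centred between the ridges at columns 230 and 342. Now I press.

arm_command(
  deltas=[
    {"dx": 0, "dy": 0, "dz": 0.5, "wx": 0, "wy": 0, "wz": 0},
    {"dx": 0, "dy": 0, "dz": 0.9, "wx": 0, "wy": 0, "wz": 0},
    {"dx": 0, "dy": 0, "dz": 1.1, "wx": 0, "wy": 0, "wz": 0},
    {"dx": 0, "dy": 0, "dz": 1.1, "wx": 0, "wy": 0, "wz": 0},
  ],
)

```text
clock: 4.07
position: [0.5084, -0.0675, 0.0683]
tool_rot: [0.0, 0.996, 0.086, 0.001]
ft_force: [-1.4, -0.2, 9.0]
grip_width: -0.0001
grasp_force: 4.1
```

arm_command(
  deltas=[
    {"dx": 0, "dy": 0, "dz": 0.2, "wx": 0, "wy": 0, "wz": 0},
    {"dx": 0, "dy": 0, "dz": 0.3, "wx": 0, "wy": 0, "wz": 0},
    {"dx": 0, "dy": 0, "dz": 0.3, "wx": 0, "wy": 0, "wz": 0},
  ],
)

```text
clock: 4.32
position: [0.5085, -0.0675, 0.0658]
tool_rot: [0.0, 0.996, 0.086, 0.001]
ft_force: [-1.3, 0.8, 9.7]
grip_width: -0.0001
grasp_force: 4.8
```

arm_command(
  deltas=[
    {"dx": 0, "dy": 0, "dz": 0.2, "wx": 0, "wy": 0, "wz": 0},
    {"dx": 0, "dy": 0, "dz": 0.3, "wx": 0, "wy": 0, "wz": 0},
    {"dx": 0, "dy": 0, "dz": 0.3, "wx": 0, "wy": 0, "wz": 0},
  ],
)

```text
clock: 4.57
position: [0.5086, -0.0676, 0.064]
tool_rot: [0.001, 0.996, 0.086, 0.001]
ft_force: [-4.8, 1.1, 15.8]
grip_width: -0.0
grasp_force: 8.0
```

arm_command(
  deltas=[
    {"dx": 0, "dy": -0.4, "dz": 0, "wx": 0, "wy": 0, "wz": 0},
    {"dx": 0, "dy": -1.0, "dz": 0, "wx": 0, "wy": 0, "wz": 0},
    {"dx": 0, "dy": -1.6, "dz": 0, "wx": 0, "wy": 0, "wz": 0},
    {"dx": 0, "dy": -2.2, "dz": 0, "wx": 0, "wy": 0, "wz": 0},
    {"dx": 0, "dy": -2.8, "dz": 0, "wx": 0, "wy": 0, "wz": 0},
  ],
)

```text
clock: 4.98
position: [0.5039, -0.0408, 0.064]
tool_rot: [0.001, 0.996, 0.086, 0.001]
ft_force: [-3.3, -1.6, 15.8]
grip_width: -0.0002
grasp_force: 7.8
```

```bash
python3 - <<'E'
from h import *
p=imaging.grab_frame("wrist"); cv2.imwrite("pics/wrist4.png",p["image"])
s=status.sense(); print(s["clock"],s["position"],s["ft_force"])
E
```

```text
5.0333 [ 0.50352075 -0.03873803  0.06401531] [-3.66789528  0.05140592 14.88899374]
```

View pics/wrist4.png

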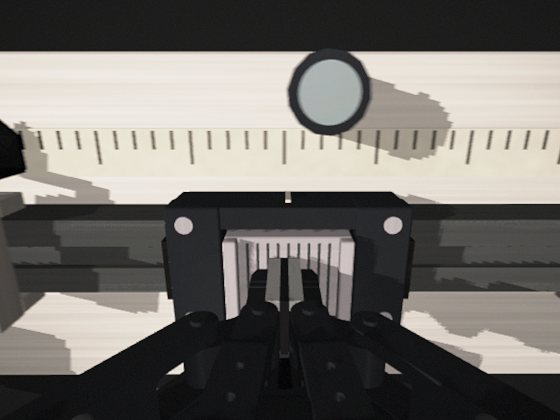

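The carriage is following: the lens has shifted to (329,90) and the plate is still centred on the fingers. I'll keep pushing.

arm_command(
  deltas=[
    {"dx": 0, "dy": -0.6, "dz": 0, "wx": 0, "wy": 0, "wz": 0},
    {"dx": 0, "dy": -1.2, "dz": 0, "wx": 0, "wy": 0, "wz": 0},
    {"dx": 0, "dy": -1.8, "dz": 0, "wx": 0, "wy": 0, "wz": 0},
    {"dx": 0, "dy": -2.4, "dz": 0, "wx": 0, "wy": 0, "wz": 0},
    {"dx": 0, "dy": -3.0, "dz": 0, "wx": 0, "wy": 0, "wz": 0},
  ],
)

```text
clock: 5.45
position: [0.4987, -0.011, 0.064]
tool_rot: [0.001, 0.996, 0.086, 0.001]
ft_force: [-4.3, -1.3, 16.1]
grip_width: 0.0003
grasp_force: 8.0
```

arm_command(
  deltas=[
    {"dx": 0, "dy": -0.6, "dz": 0, "wx": 0, "wy": 0, "wz": 0},
    {"dx": 0, "dy": -1.2, "dz": 0, "wx": 0, "wy": 0, "wz": 0},
    {"dx": 0, "dy": -1.8, "dz": 0, "wx": 0, "wy": 0, "wz": 0},
    {"dx": 0, "dy": -2.3, "dz": 0, "wx": 0, "wy": 0, "wz": 0},
    {"dx": 0, "dy": -2.7, "dz": 0, "wx": 0, "wy": 0, "wz": 0},
  ],
)

```text
clock: 5.87
position: [0.4941, 0.0163, 0.064]
tool_rot: [0.001, 0.996, 0.086, 0.001]
ft_force: [-3.5, -2.5, 16.0]
grip_width: -0.0001
grasp_force: 8.2
```

```bash
python3 - <<'E'
from h import *
p=imaging.grab_frame("wrist"); cv2.imwrite("pics/wrist5.png",p["image"])
s=status.sense(); print(s["clock"],s["position"],s["ft_force"])
E
```

```text
5.9167 [0.49378689 0.01743871 0.06398736] [-5.52120521  0.40275772 15.96305042]
```

View pics/wrist5.png

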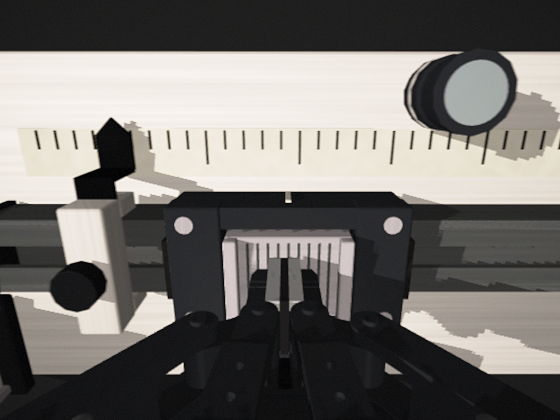

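The gap from the bumper (column 163) to the stop face (about 133) is roughly 15 mm. I'll close it slowly.

arm_command(
  deltas=[
    {"dx": 0, "dy": -0.4, "dz": 0, "wx": 0, "wy": 0, "wz": 0},
    {"dx": 0, "dy": -0.7, "dz": 0, "wx": 0, "wy": 0, "wz": 0},
    {"dx": 0, "dy": -1.0, "dz": 0, "wx": 0, "wy": 0, "wz": 0},
    {"dx": 0, "dy": -1.2, "dz": 0, "wx": 0, "wy": 0, "wz": 0},
    {"dx": 0, "dy": -1.4, "dz": 0, "wx": 0, "wy": 0, "wz": 0},
  ],
)

```text
clock: 6.33
position: [0.4917, 0.0298, 0.064]
tool_rot: [0.001, 0.996, 0.086, 0.001]
ft_force: [-3.9, -1.5, 16.1]
grip_width: -0.0003
grasp_force: 8.3
```

arm_command(
  deltas=[
    {"dx": 0, "dy": -0.15, "dz": 0, "wx": 0, "wy": 0, "wz": 0},
    {"dx": 0, "dy": -0.3, "dz": 0, "wx": 0, "wy": 0, "wz": 0},
    {"dx": 0, "dy": -0.4, "dz": 0, "wx": 0, "wy": 0, "wz": 0},
  ],
)

```text
clock: 6.58
position: [0.491, 0.0339, 0.064]
tool_rot: [0.001, 0.996, 0.086, 0.001]
ft_force: [-5.0, -1.0, 16.4]
grip_width: 0.0001
grasp_force: 8.3
```

arm_command(
  deltas=[
    {"dx": 0, "dy": -0.15, "dz": 0, "wx": 0, "wy": 0, "wz": 0},
    {"dx": 0, "dy": -0.3, "dz": 0, "wx": 0, "wy": 0, "wz": 0},
    {"dx": 0, "dy": -0.3, "dz": 0, "wx": 0, "wy": 0, "wz": 0},
  ],
)

```text
clock: 6.83
position: [0.4905, 0.0372, 0.064]
tool_rot: [0.001, 0.996, 0.086, 0.001]
ft_force: [-3.7, -0.9, 17.0]
grip_width: 0.0005
grasp_force: 8.3
```

```bash
python3 - <<'E'
from h import *
p=imaging.grab_frame("wrist"); cv2.imwrite("pics/wrist6.png",p["image"][120:400,40:460])
s=status.sense(); print(s["clock"],s["position"],s["ft_force"])
E
```

```text
6.8833 [0.4904352  0.03715724 0.06401912] [-4.66949247 -1.31559751 16.30936785]
```

View pics/wrist6.png

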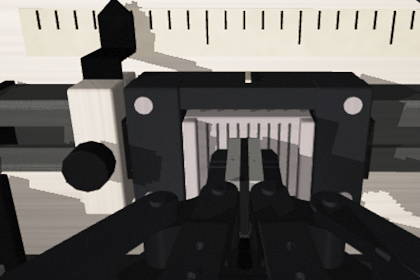

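The bumper (crop column 120) is almost at the stop face (about 122), but there's no contact force yet. I'll continue in small steps.

arm_command(
  deltas=[
    {"dx": 0, "dy": -0.1, "dz": 0, "wx": 0, "wy": 0, "wz": 0},
    {"dx": 0, "dy": -0.2, "dz": 0, "wx": 0, "wy": 0, "wz": 0},
    {"dx": 0, "dy": -0.2, "dz": 0, "wx": 0, "wy": 0, "wz": 0},
  ],
)

```text
clock: 7.13
position: [0.4903, 0.0378, 0.064]
tool_rot: [0.001, 0.996, 0.086, 0.001]
ft_force: [-4.1, -2.6, 16.0]
grip_width: -0.0
grasp_force: 8.3
```

arm_command(
  deltas=[
    {"dx": 0, "dy": -0.1, "dz": 0, "wx": 0, "wy": 0, "wz": 0},
    {"dx": 0, "dy": -0.2, "dz": 0, "wx": 0, "wy": 0, "wz": 0},
    {"dx": 0, "dy": -0.2, "dz": 0, "wx": 0, "wy": 0, "wz": 0},
  ],
)

```text
clock: 7.38
position: [0.4903, 0.0379, 0.064]
tool_rot: [0.003, 0.996, 0.085, 0.001]
ft_force: [-2.3, -5.7, 17.1]
grip_width: -0.0
grasp_force: 8.2
```

The finger has stalled at y = 0.0379 with the side force rising, so the carriage is against the stop. Now I lift straight up.

arm_command(
  deltas=[
    {"dx": 0, "dy": 0.1, "dz": -0.5, "wx": 0, "wy": 0, "wz": 0},
    {"dx": 0, "dy": 0.1, "dz": -1.5, "wx": 0, "wy": 0, "wz": 0},
    {"dx": 0, "dy": 0.1, "dz": -4, "wx": 0, "wy": 0, "wz": 0},
    {"dx": 0, "dy": 0.1, "dz": -7, "wx": 0, "wy": 0, "wz": 0},
    {"dx": 0, "dy": 0.1, "dz": -10, "wx": 0, "wy": 0, "wz": 0},
  ],
)

```text
clock: 7.8
position: [0.4877, 0.0403, 0.1618]
tool_rot: [-0.0, 0.996, 0.086, -0.001]
ft_force: [1.6, 0.7, -1.6]
grip_width: -0.0002
grasp_force: 0.0
```

arm_command(
  deltas=[
    {"dx": 0, "dy": 0, "dz": -2, "wx": 0, "wy": 0, "wz": 0},
    {"dx": 0, "dy": 0, "dz": -2, "wx": 0, "wy": 0, "wz": 0},
    {"dx": 0, "dy": 0, "dz": -2, "wx": 0, "wy": 0, "wz": 0},
  ],
)

```text
clock: 8.05
position: [0.4895, 0.0404, 0.1824]
tool_rot: [0.0, 0.996, 0.086, 0.001]
ft_force: [0.4, -0.1, -0.9]
grip_width: -0.0001
grasp_force: 0.0
```

```bash
python3 - <<'E'
from h import *
p=imaging.grab_frame("wrist"); cv2.imwrite("pics/wrist7.png",p["image"])
s=status.sense(); print(s["clock"],s["position"],s["ft_force"])
E
```

```text
8.1 [0.48837315 0.04013383 0.1809633 ] [-0.56997621  0.17571361 -0.45701448]
```

View pics/wrist7.png

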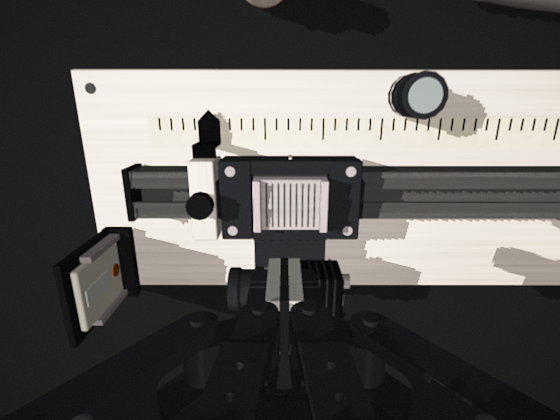

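The carriage (columns 218–361) rests against the pointer stop (190–218). The plate is up, the hand is clear, and nothing else has moved.

```bash
python3 -c "
from h import *
print(r.close_job())"
```

```text
the job is handed in; nothing more can be done
None
```

I freed the brake, pushed the carriage against the pointer stop and lifted the hand clear so the plate sprang back up, then handed the job in at about 8 s; the camera and loose items were not touched, and no verdict came back.

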